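# Latch the exposure frame and swing the lamp over it

### The arm

A 6-joint arm with a two-finger parallel gripper is mounted at the origin on the work surface. World frame = base frame: x ahead of the robot, y to its left, z up, the work surface at z = 0. Lengths are in m, angles in rad, forces in N, time in s.
With the tool pointing down it reaches from about 0.3 to 0.775 m from the base axis. Payload 14.6 kg.
Tool frame: the origin (TCP) lies at the very end of the fingers, on their centre line; the grasp point (between the pads) lies 19 mm behind it; z points along the fingers, y is the direction in which the jaws open and shut (so a half turn about z gives the same grasp; the last joint's range is limited). The gripper opens to 94 mm and grips with 3 to 60 N. Pads are 16 mm wide; open, the fingers measure 119 mm over their backs; the gripper's body (75 mm by 177 mm) begins 78 mm behind the grasp point.
Start: joints at [1.226, 0.3, 1.521, -0, 1.321, -0.067], TCP at [0.151, 0.529, 0.205] pointing down, gripper open.
Joint ranges: [-3.03, 3.03], [-0.79, 2.21], [0.23, 2.52], [-1.04, 4.18], [0, 3.07], [-2.55, 2.55]. Speed limits (rad/s): [2.22, 2.22, 2.57, 3.14, 3.14, 3.14].

### API

Orientations are given as [roll, pitch, yaw] about the fixed x, y, z axes, in that order (R = Rz(yaw) Ry(pitch) Rx(roll)).
In Python, from station import ctrl, eyes gives the robot as it stands.
- The arm moves only by the tool jog_arm, never from a script. Its argument "moves" is a list of rows, each a list of 3 entries, a list of its own where there are three numbers: the shift along the world's x, y, z in mm, then the turn, a rotation vector about the world's x, y, z in units of 5 degrees (1.0 is 5 degrees), then the finger opening in mm, from 0 to 94. In form: [[[tx, ty, tz], [wx, wy, wz], jaw], ...]. A call has 1 to 5 rows; each row is the pose to reach, as a shift and turn from the pose commanded when the call began; what a row does not reach only later rows make up. A row lasts 1/12 s, in which the tool goes at most 41.7 mm and 7.16 degrees, less where a joint would pass 70% of its speed; a pose out of reach is approached as far as the arm can. A call with a gripper value outside its range is refused whole. The fingers move at their own pace and stop on an object; "squeeze" is the grip in N (left out, the last holds). Time passes only in rows, so rows that repeat a pose let the fingers close. It gives the time, the measured TCP pose, the force and the opening at its end, in the units of the state.
- ctrl.get_obs(): the state, without advancing time (a new reading comes with each control period).
- eyes.camera(name): name is "scene" or "side" or "wrist"; returns a dict with "frame" (400x640x3 uint8, red, green, blue), "vertical_fov" (degrees; the focal length in pixels is half the picture's height over the tangent of half this angle, whatever the lens; pixels are square), "cx", "cy" (the principal point, pixels), "eye" and "attitude" of the camera in the world; the wrist camera has in their place "hand_eye" (4x4, takes a point from camera to tool coordinates, whose origin is the TCP and whose axes are the flange's). Camera axes: x right, y down, z forward; pixel columns grow to the right and rows downward; lengths in m; the calibration is good to about 2 mm. A picture is of the moment at which its call begins: read the wrist's pose just before it. There is no depth.
- ctrl.hand_in(): hands the job in, once; it reports no verdict.
The state is a dict: "time_s": time; "qpos": joint angles; "joint_vel": joint speeds; "tau": joint torques, N m; "ee_pos": TCP position; "eef_rot": TCP orientation; "force": force on the tool from outside, world axes, zero at the start; "moment": the same for the moment, N m; "grip_width": finger opening in m.
Only numpy, scipy, OpenCV 4.12 (cv2) and the standard library are available. Lean on these libraries where they do the work, as an engineer would, in place of code of your own. Each camera call takes 0.05 s, during which the arm holds its last target.

### The job

Get the exposure frame ready: lift the latch's loop over the keeper on the lid and press the lever right down so that the lid is drawn tight. Then swing the lamp arm round until the lamp is centred over the glass, and let go. Do not press on the glass, and leave everything else on the table where it is.

Things in the scene. Friction and masses are not known exactly. Their poses are not given: they have to be found in the camera images.
- glass: Glass pane of the exposure frame's lid, 115 (x) by 170 (y) by 4 mm, about 80 mm up; the aluminium rails round it stand 3 mm higher. Origin: its centre. Axes = the frame's: x from latch side to hinge side, y left, z up (lid raised 2 degrees). The fixed frame is 220 mm wide; its front is an apron falling 40 degrees towards -x, 80 to 176 mm before the glass centre, the draw latch in its middle.
- lid (a joint): Hinge of the lid at the back of the frame, rad. About 0.035 when unlatched: the foam pad under the glass pushes the front of the lid about 6 mm up. The closed latch holds it drawn down, at about 0.007. Letting go of it unlatched lets it spring up again.
- lever (a joint): Angle of the draw latch's lever, rad. 0 = shut, lying down along the apron; starts open at 1.6 to 2.0, pointing up and towards -x of the frame (elevation above level = joint - 0.785). Stays where left (pivot friction 0.035 N m). With the loop hooked the pull begins below about 1.1 and takes up to 0.12 N m (2 N near its end); below 0.3 it is over centre and the pull holds it shut.
- latch_pivot (a point): Point on the pivot axis of the lever (axis along frame y), on the latch's middle line, fixed on the base 13 mm off the apron's surface.
- lever_tip (a point): Point on the lever's middle line 70 mm from the pivot, close to its free end. The lever is a steel strip 18 mm wide (frame y), 4 mm thick.
- loop_bar (a point): Middle of the cross bar of the latch's loop: a brass U of 5 mm wire, legs 36 mm apart (41 mm over all, along frame y), one each side of the lever. It turns freely about an axis on the lever 14 mm from latch_pivot; the bar is 48 mm from that axis. Starts lying back on the open lever's upper face; carried past upright towards the lid it drops by its weight behind the keeper's hook.
- keeper (a point): Seat of the loop's bar at the keeper: a steel hook 22 mm wide and 11 mm high on a dark plate on the lid's apron, leaning towards the hinge side. The point is where the bar's middle lies, on the hinge side of the hook, when the latch is shut. With the lever still open the hooked bar lies 6 to 12 mm farther up the apron.
- post_top (a point): Top of the lamp's upright post (24 mm across, 314 mm high), on the vertical axis about which the lamp arm swings. The post has a round foot 130 mm across and is fixed to the table.
- lamp_grip (a point): Middle of the round black grip knob on top of the lamp head, 268 mm above the table. Knob 30 mm across, graspable from 250 to 283 mm height, standing on a 48 mm flange over the cooling fins; upright, turns with the arm. It lies straight above lamp_centre, 266 mm from the post's axis.
- lamp_centre (a point): Centre of the underside of the lamp head (white box 110 x 150 mm, underside 193 mm above the table). Head and arm are one piece; when it is centred over the glass its sides are parallel to the frame's.
- lamp (a joint): Angle of the lamp arm about the post, rad, growing anticlockwise seen from above; 0 = arm pointing to world -x from the post. Friction-held: it stays where released (0.7 N m, about 3 N at the knob). Range -2.4 to 1.0. The setting that puts the lamp over the glass differs from start to start.
- brush_tin: Bystander, loose: dark steel tin of brushes, 72 mm across, about 190 mm high with the brushes. Origin: centre of its underside.
- ink_red: Bystander, loose: low round ink tin with a red band, 74 mm across, 59 mm high. Origin: centre of its underside.
- bottle: Bystander, loose: amber bottle with a red cap, 62 mm across, 165 mm high. Origin: centre of its underside.
- roller: Bystander, loose: ink roller lying down, black rubber roll 100 mm wide, wooden handle. Origin: centre of its underside (under the rubber roll).
- film_box: Bystander, loose: flat black box, 130 x 95 x 28 mm, yellow label. Origin: centre of its underside.
- tape: Bystander, loose: roll of green tape lying flat, 92 mm across, 24 mm high. Origin: centre of its underside.
- plate: Bystander, loose: bare copper plate lying flat, 100 x 140 x 4 mm. Origin: centre of its underside.

How it is judged:
By the outcome, as a careful person would: the job done as asked, in the order asked, and still so for the second after the job is handed in, with the robot touching nothing.
It also fails if it takes over 72 s, if anything falls off the work surface, if the arm or the gripper's body presses on something with over 40 N, if the wrist force passes 120 N, or if a joint passes its speed limit or range.

## Working session

There is one attempt and no reset: what is moved stays moved. The work goes in short steps, Python scripts to look and compute and a tool call to move; the robot and the scene stay as the last step left them, time stands still between calls to the robot, and variables do not carry over. Pictures are saved under pics/ and viewed, and the job is handed in when it is done.

Besides the shell and the picture viewer there is one more tool, called by a JSON object that holds its "fn" and its "kwargs". jog_arm: Moves the arm, as the interface text tells. Its arguments: {"type":"object","properties":{"moves":{"type":"array","items":{"type":"array"}},"squeeze":{"type":"number"}},"required":["moves"]}

```bash
ls; mkdir -p pics
cat > h.py <<'E'
import numpy as np, cv2
from station import ctrl, eyes
def snap(name,fn):
    o=ctrl.get_obs(); c=eyes.camera(name); cv2.imwrite('pics/'+fn,c['frame'][:,:,::-1]); 
    import pickle; pickle.dump((o,c),open('pics/'+fn+'.pkl','wb')); return o,c
E
python3 - <<'E'
from h import *
for n in ['scene','side','wrist']:
    o,c=snap(n,n+'0.png'); print(n,{k:v for k,v in c.items() if k!='frame'})
print(o)
E
```

```text
pics
scene {'vertical_fov': 51.54025967549097, 'cx': 321.69831055928285, 'cy': 203.08746741374935, 'eye': array([1.39259983, 0.01826687, 0.98976007]), 'attitude': array([-2.37791271, -0.02021503,  1.61702152])}
side {'vertical_fov': 42.27226305567149, 'cx': 321.9608622830615, 'cy': 204.9657738335686, 'eye': array([0.14886415, 1.24879104, 1.01842761]), 'attitude': array([-2.11898054, -0.01647593, -2.79245579])}
wrist {'vertical_fov': 64.90653751642614, 'cx': 323.83579047438985, 'cy': 201.44294995445517, 'hand_eye': array([[-3.69013735e-04, -9.71616906e-01, -2.36559616e-01,
         6.78188627e-02],
       [ 9.99999794e-01, -4.82882077e-04,  4.23414329e-04,
        -3.49994668e-04],
       [-5.25626919e-04, -2.36559411e-01,  9.71616884e-01,
        -1.78311180e-01],
       [ 0.00000000e+00,  0.00000000e+00,  0.00000000e+00,
         1.00000000e+00]])}
{'time_s': 0.1, 'qpos': array([ 1.22639099e+00,  3.00408003e-01,  1.52153362e+00, -1.24983103e-06,
        1.32068904e+00, -6.66055865e-02]), 'joint_vel': array([-0.00057205, -0.00123752, -0.00142696,  0.00088032,  0.00058158,
       -0.00094376]), 'tau': array([ 7.97738685e-04, -5.32644546e+01, -3.53282368e+01,  7.09677231e-02,
        2.35155568e-02, -2.32076314e-05]), 'ee_pos': array([0.15075736, 0.5286862 , 0.20494101]), 'eef_rot': array([-3.14055686e+00, -6.78785880e-05,  2.86379318e+00]), 'force': array([ 0.7416095 , -0.19396026,  0.56767447]), 'moment': array([-0.01883879,  0.03453105, -0.01622153]), 'grip_width': 0.09394336379861587}
```

View pics/scene0.png

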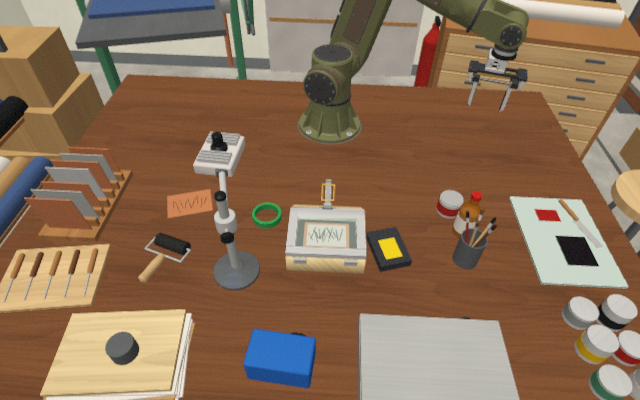

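View pics/side0.png

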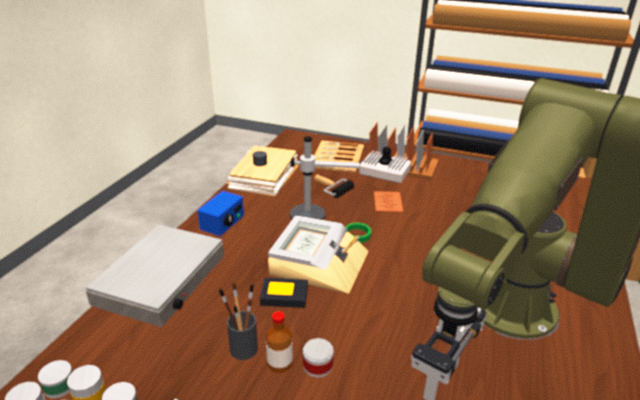

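View pics/wrist0.png

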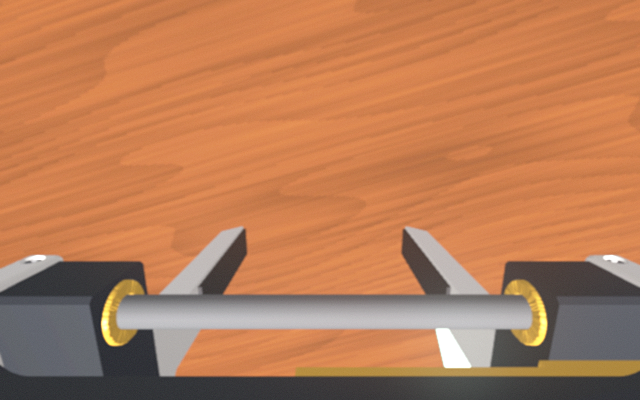

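```bash
cat >> h.py <<'E'
import pickle
from scipy.spatial.transform import Rotation as Ro
def load(fn): return pickle.load(open('pics/'+fn+'.pkl','rb'))
def cam(oc):
    o,c=oc; h,w=c['frame'].shape[:2]; f=h/2/np.tan(np.radians(c['vertical_fov'])/2)
    if 'hand_eye' in c:
        T=np.eye(4); T[:3,:3]=Ro.from_euler('xyz',o['eef_rot']).as_matrix(); T[:3,3]=o['ee_pos']
        T=T@c['hand_eye']; R=T[:3,:3]; e=T[:3,3]
    else: R=Ro.from_euler('xyz',c['attitude']).as_matrix(); e=np.array(c['eye'])
    return f,c['cx'],c['cy'],R,e
def ray(oc,u,v):
    f,cx,cy,R,e=cam(oc); d=R@np.array([(u-cx)/f,(v-cy)/f,1]); return e,d/np.linalg.norm(d)
def onz(oc,u,v,z):
    e,d=ray(oc,u,v); return e+d*(z-e[2])/d[2]
def proj(oc,p):
    f,cx,cy,R,e=cam(oc); q=R.T@(np.array(p)-e); return np.array([cx+f*q[0]/q[2],cy+f*q[1]/q[2]])
def tri(*rays):
    A=np.zeros((3,3));b=np.zeros(3)
    for e,d in rays: P=np.eye(3)-np.outer(d,d);A+=P;b+=P@e
    x=np.linalg.solve(A,b); return x,[1000*np.linalg.norm((np.eye(3)-np.outer(d,d))@(x-e)) for e,d in rays]
def crop(fn,x0,y0,x1,y1,out,s=None):
    im=cv2.imread('pics/'+fn); s=s or min(800/(x1-x0),600/(y1-y0))
    cv2.imwrite('pics/'+out,cv2.resize(im[y0:y1,x0:x1],None,fx=s,fy=s,interpolation=cv2.INTER_CUBIC))
E
python3 - <<'E'
from h import *
crop('scene0.png',270,170,390,280,'c1.png',5)
crop('scene0.png',180,110,290,300,'c2.png',3)
crop('side0.png',250,200,390,300,'c3.png',5)
S=load('scene0.png')
print(onz(S,328,183,0.08),onz(S,327,237,0.08),onz(S,236,270,0),onz(S,218,140,0.268))
E
```

```text
[0.43147285 0.01235095 0.08      ] [0.65274767 0.0174303  0.08      ] [ 7.24664997e-01 -2.37234766e-01  1.11022302e-16] [ 0.47607183 -0.30039575  0.268     ]
```

View pics/c1.png

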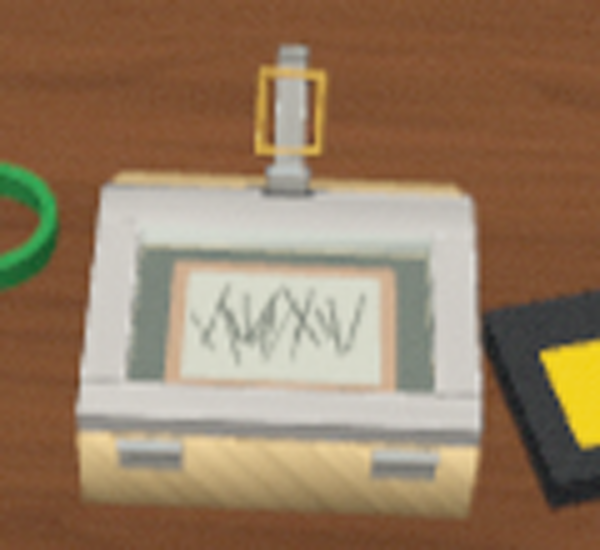

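View pics/c2.png

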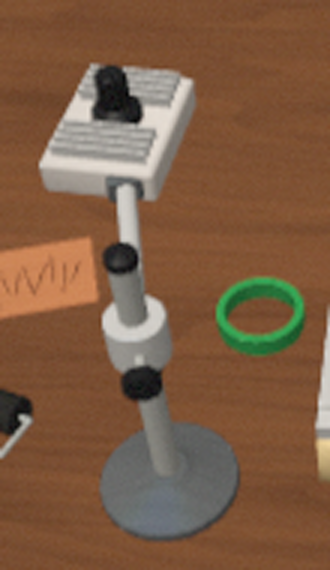

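View pics/c3.png

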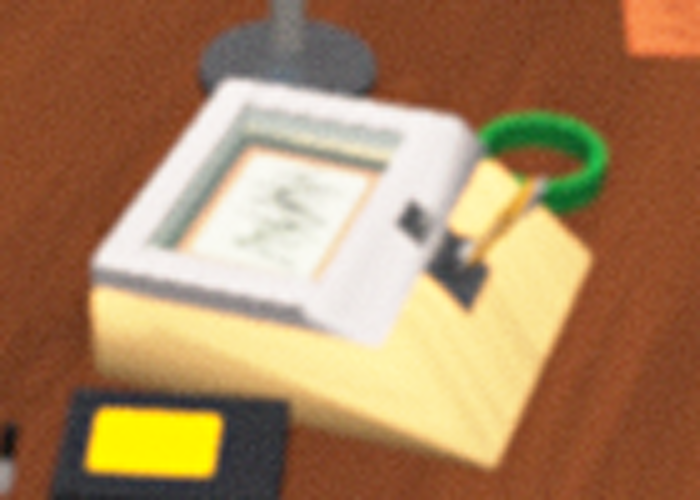

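Run:
```python
from h import *
S=load('scene0.png');D=load('side0.png')
s=lambda u,v:ray(S,270+u/5,170+v/5); d=lambda u,v:ray(D,250+u/5,200+v/5)
for nm,a,b in [('lid TL scene (front,-y)outer',(105,185),(468,120)),('lid front +y bottom',(472,198),(385,345)),('back +y',(478,435),(95,270)),('back -y',(80,415),(225,82)),
 ('levertip',(292,48),(542,183)),('bar',(292,69),(530,190))]:
    print(nm,*tri(s(*a),d(*b)))
for p in [(135,225),(432,232),(437,392),(125,380)]: print(onz(S,270+p[0]/5,170+p[1]/5,.083))
for p in [(245,105),(408,132),(312,308),(150,245)]: print('side',onz(D,250+p[0]/5,200+p[1]/5,.083))
# post/lamp
s=lambda u,v:ray(S,180+u/3,110+v/3)
print(onz(S,180+120/3,110+258/3,.314), onz(S,180+110/3,110+78/3,.283))
print('side',onz(D,308,142,.314),onz(D,386,151,.283))
```

```text
lid TL scene (front,-y)outer [ 0.54957014 -0.09573174  0.08976258] [np.float64(2.9488511184520503), np.float64(2.9488511184521564)]
lid front +y bottom [0.52929279 0.12435699 0.07294051] [np.float64(3.883070417346904), np.float64(3.883070417346901)]
back +y [0.71307253 0.12364317 0.07859465] [np.float64(1.7612521673185637), np.float64(1.7612521673188002)]
back -y [ 0.71726244 -0.09210542  0.08351376] [np.float64(0.9607466948459481), np.float64(0.9607466948459414)]
levertip [0.46880632 0.01231368 0.13166069] [np.float64(1.8205072911230524), np.float64(1.820507291123086)]
bar [0.47692691 0.01215218 0.12329333] [np.float64(3.137918906434036), np.float64(3.1379189064340283)]
[ 0.57758453 -0.07391042  0.083     ]
[0.57185477 0.10105608 0.083     ]
[0.69017415 0.10241801 0.083     ]
[ 0.69249851 -0.06935927  0.083     ]
side [ 0.69426937 -0.07302849  0.083     ]
side [ 0.5836031  -0.08206569  0.083     ]
side [0.57534345 0.11446087 0.083     ]
side [0.68933338 0.09191748 0.083     ]
[ 0.73835114 -0.23053959  0.314     ] [ 0.47765222 -0.30134315  0.283     ]
side [ 0.70976539 -0.19279174  0.314     ] [ 0.46965134 -0.28673764  0.283     ]
```

{"fn": "jog_arm", "kwargs": {"moves": [[[0,0,40],[0,0,0.8],94],[[15,-30,70],[0,0,1.6],94],[[35,-65,95],[0,0,2.4],70],[[55,-100,95],[0,0,3.2],40],[[75,-135,95],[0,0,3.2],26]]}}

```text
time_s: 0.57
ee_pos: [0.2237, 0.3973, 0.3017]
eef_rot: [3.14, 0.001, -3.134]
force: [1.8, 0.8, -0.3]
grip_width: 0.0775
```

{"fn": "jog_arm", "kwargs": {"moves": [[[20,-35,0],[0,0,0],26],[[40,-70,0],[0,0,0],26],[[60,-105,0],[0,0,0],26],[[80,-140,0],[0,0,0],26],[[100,-175,0],[0,0,0],26]]}}

```text
time_s: 0.98
ee_pos: [0.3236, 0.2215, 0.3004]
eef_rot: [3.141, 0.0, -3.14]
force: [0.7, -0.3, -0.8]
grip_width: 0.044
```

{"fn": "jog_arm", "kwargs": {"moves": [[[20,-35,0],[0,0,0],26],[[45,-70,0],[0,0,0],26],[[70,-105,0],[0,0,0],26],[[95,-140,0],[0,0,0],26],[[120,-175,0],[0,0,0],26]]}}

```text
time_s: 1.4
ee_pos: [0.4408, 0.0506, 0.3004]
eef_rot: [3.142, 0.0, -3.14]
force: [0.0, 0.5, 0.9]
grip_width: 0.0256
```

{"fn": "jog_arm", "kwargs": {"moves": [[[0,-30,0],[0,0,0],26],[[0,-40,0],[0,0,0],26],[[0,-40,0],[0,0,0],26],[[0,-40,0],[0,0,0],26]]}}

```text
time_s: 1.73
ee_pos: [0.44, 0.013, 0.3004]
eef_rot: [3.141, -0.0, -3.141]
force: [-0.7, 0.4, 0.1]
grip_width: 0.0256
```

Run:
```python
from h import *
print(snap('wrist','w1.png')[0]['ee_pos']); snap('side','s1.png')
crop('w1.png',200,0,460,260,'w1c.png',2.3)
```

```text
[0.4399738  0.01303367 0.30035836]
```

View pics/w1.png

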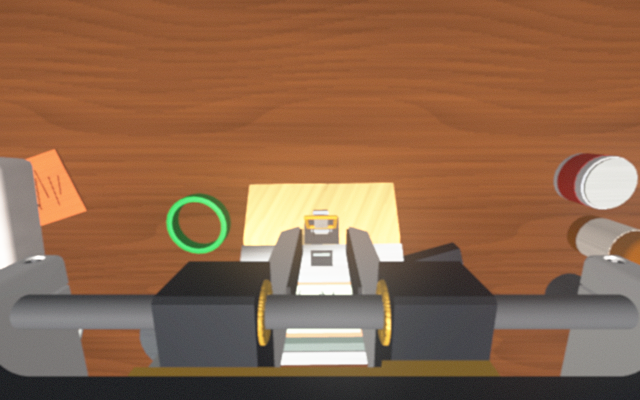

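View pics/w1c.png

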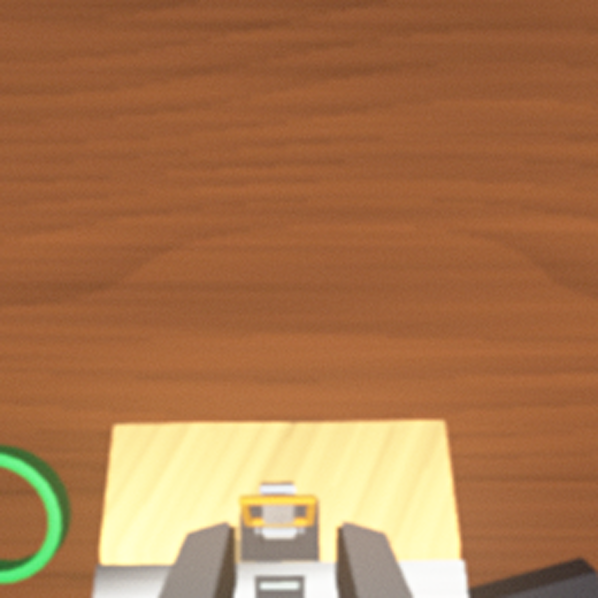

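{"fn": "jog_arm", "kwargs": {"moves": [[[40,0,0],[0,0,0],26],[[80,0,-10],[0,0,0],26],[[110,0,-20],[0,0,0],26],[[110,0,-20],[0,0,0],26],[[110,0,-20],[0,0,0],26]]}}

```text
time_s: 2.25
ee_pos: [0.5504, 0.0142, 0.2788]
eef_rot: [3.141, -0.003, -3.138]
force: [-0.4, 0.8, 0.4]
grip_width: 0.0264
```

Run:
```python
from h import *
print(snap('wrist','w2.png')[0]['ee_pos'])
crop('w2.png',200,0,460,260,'w2c.png',2.3)
crop('s1.png',250,200,390,300,'s1c.png',5)
```

```text
[0.55035953 0.01422592 0.27883926]
```

View pics/w2.png

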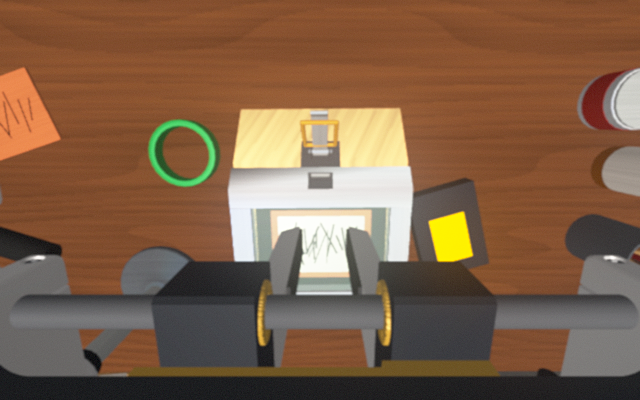

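View pics/w2c.png

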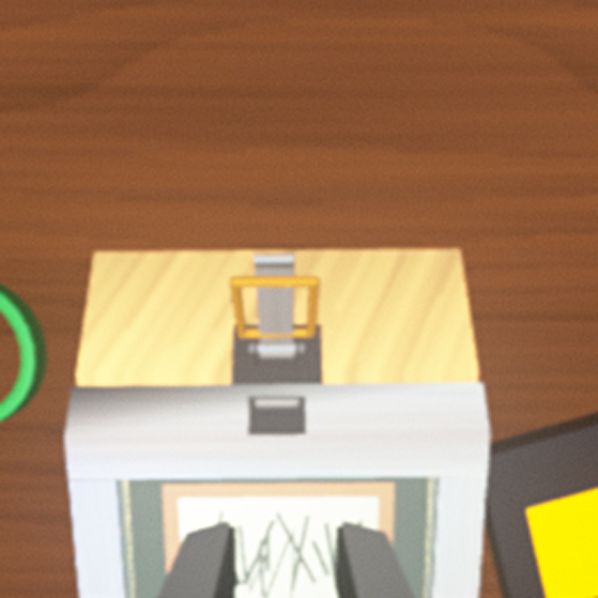

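View pics/s1c.png

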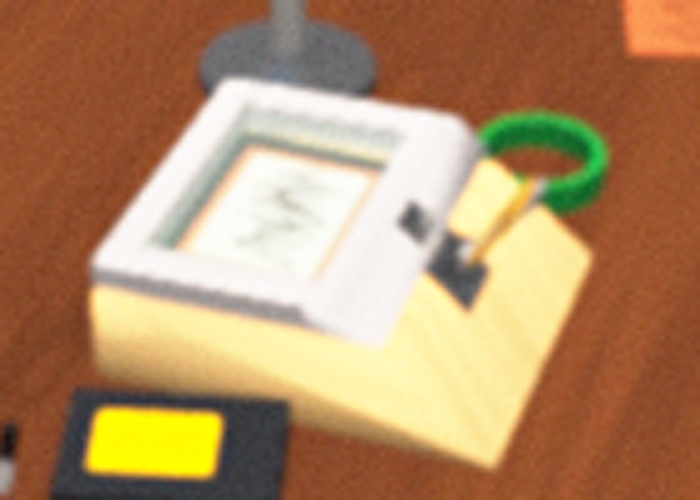

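Run:
```python
from h import *
A=load('w1.png');B=load('w2.png');S=load('scene0.png');D=load('s1.png')
a=lambda u,v:ray(A,200+u/2.3,v/2.3); b=lambda u,v:ray(B,200+u/2.3,v/2.3)
s=lambda u,v:ray(S,270+u/5,170+v/5); d=lambda u,v:ray(D,250+u/5,200+v/5)
print('bar ab',*tri(a(278,499),b(275,281)));print('bar abs',*tri(a(278,499),b(275,281),s(292,70)))
print('tip ab',*tri(a(277,486),b(274,259)));print('tip abs',*tri(a(277,486),b(274,259),s(292,48)),*tri(b(274,259),s(292,48)))
print('tip bd',*tri(b(274,259),d(542,183)))
print('hooktop',*tri(a(278,583),b(277,402)),'\n',*tri(b(277,402),d(413,208)))
print('pivot',*tri(b(276,350),d(467,252)),*tri(b(276,350),s(287,180)))
print('legs at bar',[ (onz(B,200+u/2.3,281/2.3,.124)) for u in (233,317)])
for u,v in [(93,251),(461,249)]: print('apron foot',onz(B,200+u/2.3,v/2.3,0),onz(B,200+u/2.3,v/2.3,.02))
for u,v in [(112,424),(445,421)]: print('apron foot A',onz(A,200+u/2.3,v/2.3,0),onz(A,200+u/2.3,v/2.3,.02))
for u,v in [(70,391),(486,384)]: print('lid front',onz(B,200+u/2.3,v/2.3,.075))
for u,v in [(120,480),(437,480)]: print('opening front',onz(B,200+u/2.3,v/2.3,.087))
```

```text
bar ab [0.47927375 0.00923138 0.11697798] [np.float64(0.016864546108392203), np.float64(0.0168645461083949)]
bar abs [0.47874118 0.01084114 0.12042558] [np.float64(1.6637495972629512), np.float64(1.6509969192061575), np.float64(3.1496809525904546)]
tip ab [0.46993508 0.00885574 0.12533448] [np.float64(0.05691373454547365), np.float64(0.056913734545469094)]
tip abs [0.46934131 0.0103911  0.12980588] [np.float64(1.6667303595348237), np.float64(1.6114577336316172), np.float64(2.972367278580327)] [0.47017274 0.01117534 0.13094233] [np.float64(2.1848095809529573), np.float64(2.1848095809529595)]
tip bd [0.46932434 0.00875024 0.13074686] [np.float64(0.8551819095610383), np.float64(0.8551819095608942)]
hooktop [0.53979811 0.00934457 0.08506071] [np.float64(0.530094431355764), np.float64(0.530094431355764)] 
 [0.54337846 0.01094465 0.0933442 ] [np.float64(4.893636704840969), np.float64(4.8936367048411045)]
pivot [0.51380453 0.00900984 0.06785437] [np.float64(0.6627134852227095), np.float64(0.6627134852228062)] [0.51497647 0.01157442 0.06154313] [np.float64(2.4851763933468836), np.float64(2.4851763933468876)]
legs at bar [array([ 0.47940574, -0.00943179,  0.124     ]), array([0.47929303, 0.02810572, 0.124     ])]
apron foot [ 0.46067463 -0.10274262  0.        ] [ 0.46164869 -0.09765863  0.02      ]
apron foot [0.4588314  0.12070868 0.        ] [0.45988606 0.11602105 0.02      ]
apron foot A [ 0.46143057 -0.10330723  0.        ] [ 0.4576963  -0.09846773  0.02      ]
apron foot A [0.45938684 0.12042019 0.        ] [0.45573796 0.11591189 0.02      ]
lid front [ 0.5357657  -0.10009643  0.075     ]
lid front [0.53140036 0.12049425 0.075     ]
opening front [ 0.58136697 -0.07320867  0.087     ]
opening front [0.58089372 0.09464865 0.087     ]
```

{"fn": "jog_arm", "kwargs": {"moves": [[[-40,-3,0],[0,0,0],28],[[-80,-4,-10],[0,0,0],28],[[-105,-4,-40],[0,0,0],28],[[-105,-4,-80],[0,0,0],28],[[-105,-4,-110],[0,0,0],28]]}}

```text
time_s: 2.72
ee_pos: [0.4433, 0.0094, 0.1703]
eef_rot: [-3.141, 0.004, -3.139]
force: [0.8, -1.1, -0.7]
grip_width: 0.0283
```

{"fn": "jog_arm", "kwargs": {"moves": [[[0,0,-30],[0,0,0],28],[[0,0,-55],[0,0,0],28],[[0,0,-65],[0,0,0],28],[[0,0,-65],[0,0,0],28],[[0,0,-65],[0,0,0],28]]}}

```text
time_s: 3.13
ee_pos: [0.4455, 0.009, 0.1068]
eef_rot: [-3.141, 0.002, -3.14]
force: [0.5, 0.4, -0.3]
grip_width: 0.0281
```

Run:
```python
from h import *
print(ctrl.get_obs())
snap('side','s2.png');snap('scene','c2s.png')
crop('s2.png',280,190,400,290,'s2c.png',5)
crop('c2s.png',270,130,390,250,'c2sc.png',5)
```

```text
{'time_s': 3.1333, 'qpos': array([-6.20394698e-02,  1.84117694e-01,  1.91467189e+00,  7.12111137e-06,
        1.04121138e+00, -1.63474658e+00]), 'joint_vel': array([-0.00268545, -0.01354622, -0.02195205, -0.0013693 ,  0.00361054,
       -0.00128932]), 'tau': array([ 4.44554037e-02, -3.95569003e+01, -2.86691469e+01, -1.59368356e-02,
       -1.16413501e-01,  5.16851811e-03]), 'ee_pos': array([0.4454619 , 0.00900048, 0.10681445]), 'eef_rot': array([-3.14149707e+00,  1.58882710e-03, -3.13968538e+00]), 'force': array([ 0.54708725,  0.4408303 , -0.25596376]), 'moment': array([ 0.01524701,  0.00357701, -0.02341368]), 'grip_width': 0.02810400782771533}
```

View pics/s2c.png

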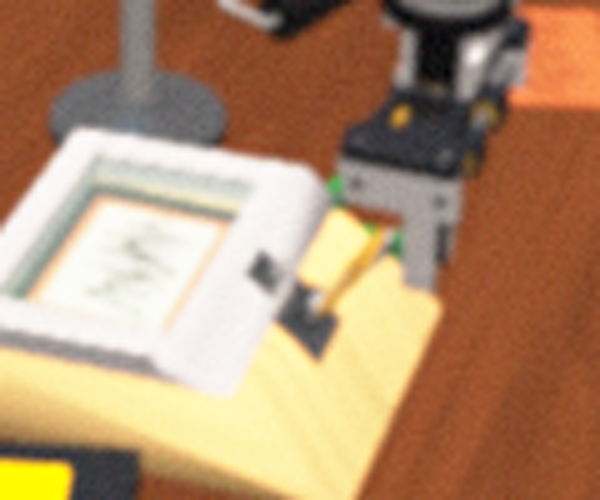

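View pics/c2sc.png

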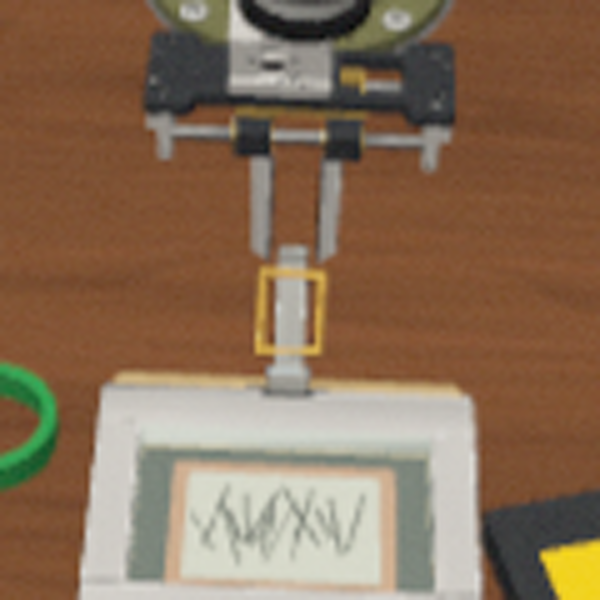

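{"fn": "jog_arm", "kwargs": {"moves": [[[10,0.5,0],[0,0,0],28],[[20,0.5,0],[0,0,0],28],[[28,0.5,0],[0,0,0],28],[[36,0.5,0],[0,0,0],28],[[42,0.5,0],[0,0,0],28]]}}

```text
time_s: 3.65
ee_pos: [0.4881, 0.0092, 0.106]
eef_rot: [-3.142, 0.001, -3.14]
force: [0.1, -0.4, -0.4]
grip_width: 0.0278
```

Run:
```python
from h import *
snap('side','s3.png');snap('scene','c3s.png')
crop('s3.png',280,190,400,290,'s3c.png',5)
crop('c3s.png',270,130,390,250,'c3sc.png',5)
```

```text
(no output)
```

View pics/s3c.png

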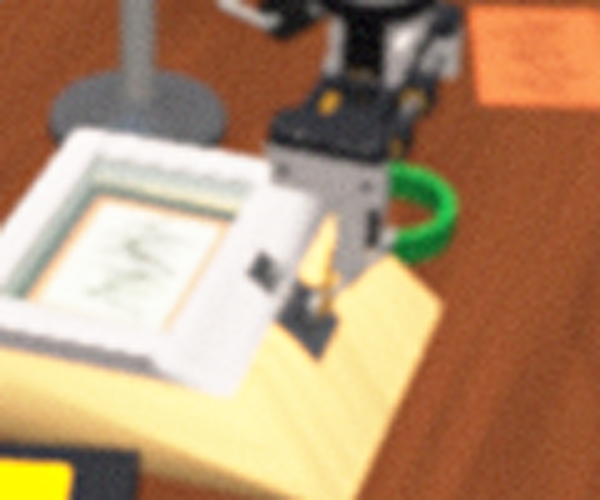

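View pics/c3sc.png

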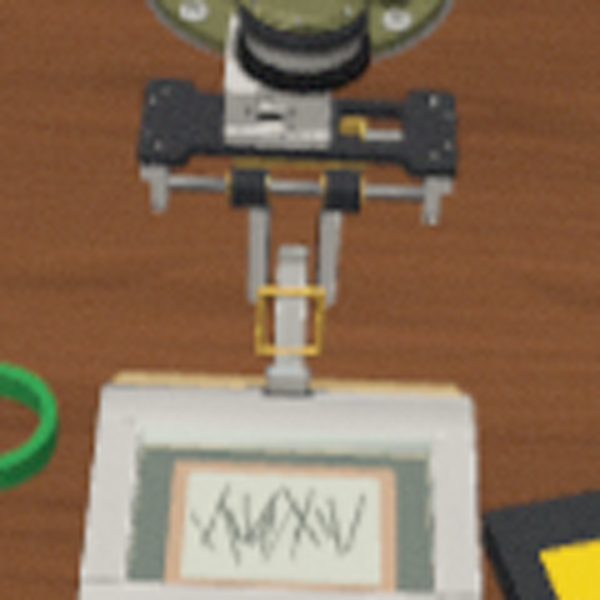

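{"fn": "jog_arm", "kwargs": {"moves": [[[7,0,0],[0,0,0],28],[[14,0,0],[0,0,0],28],[[20,0,0],[0,0,0],28],[[25,0,0],[0,0,0],28],[[29,0,0],[0,0,0],28]]}}

```text
time_s: 4.17
ee_pos: [0.5168, 0.0092, 0.1053]
eef_rot: [-3.142, -0.0, -3.14]
force: [-0.2, -0.3, -0.4]
grip_width: 0.0284
```

Run:
```python
from h import *
snap('side','s4.png');snap('scene','c4s.png')
crop('s4.png',280,190,400,290,'s4c.png',5)
crop('c4s.png',270,130,390,250,'c4sc.png',5)
```

```text
(no output)
```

View pics/s4c.png

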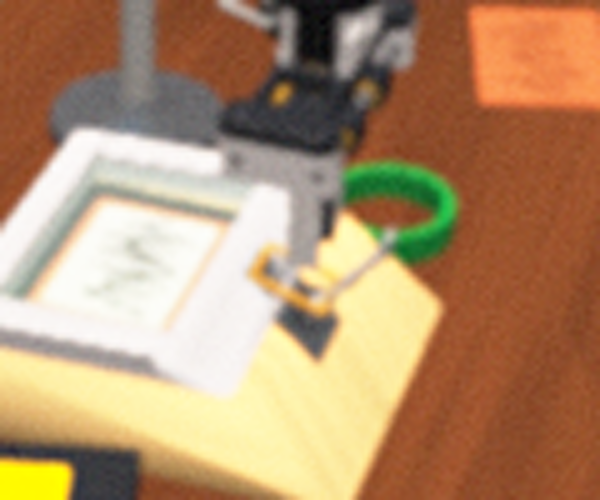

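View pics/c4sc.png

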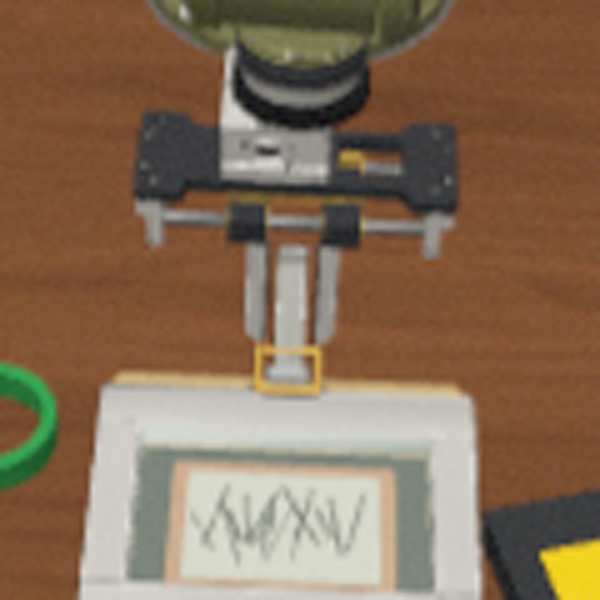

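{"fn": "jog_arm", "kwargs": {"moves": [[[0,0,30],[0,0,0],28],[[5,0,60],[0,0,0],28],[[35,0,90],[0,0,0],10],[[48,0,110],[0,0,0],0],[[48,0,110],[0,0,0],0]]}}

```text
time_s: 4.68
ee_pos: [0.567, 0.0091, 0.2197]
eef_rot: [-3.141, 0.007, -3.14]
force: [-1.5, 1.5, -0.1]
grip_width: 0.0114
```

Run:
```python
from h import *
print(snap('wrist','w3.png')[0]['ee_pos'])
crop('w3.png',220,0,420,240,'w3c.png',2.5)
snap('side','s5.png')
crop('s5.png',280,190,400,290,'s5c.png',5)
```

```text
[0.56698714 0.00914795 0.21966761]
```

View pics/w3c.png

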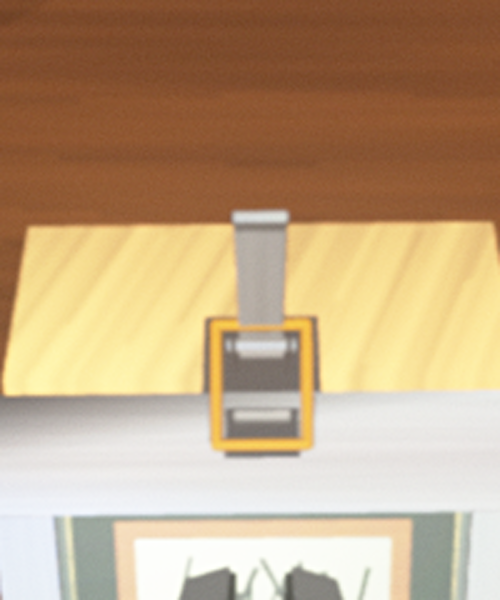

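View pics/s5c.png

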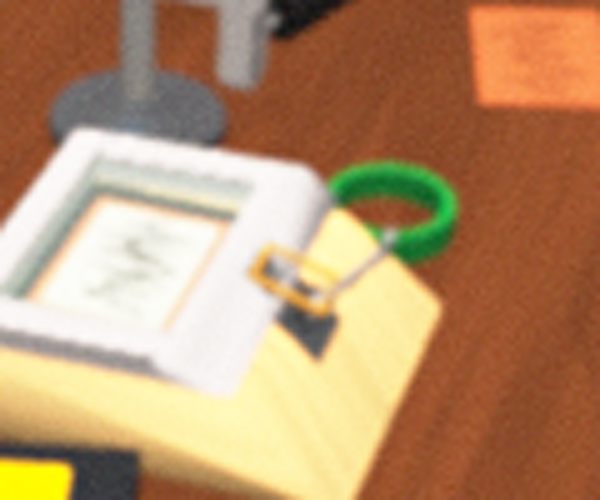

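Run:
```python
from h import *
P=np.array([.514,.066])
for e in range(60,-51,-10):
    a=np.radians(e); r=np.interp(e,[-45,55],[52,60])/1000
    c=P+r*np.array([-np.cos(a),np.sin(a)])+.002*np.array([np.sin(a),np.cos(a)])
    k=np.interp(e,[-15,15],[-8,8])/1000
    print(e,np.round(1000*(c+[k,0]),1))
```

```text
60 [493.7 119. ]
50 [485.2 112.9]
40 [478.2 105.3]
30 [472.8  96.7]
20 [468.9  87.4]
10 [464.1  77.8]
0 [458.4  68. ]
-10 [454.4  58.5]
-20 [454.6  49.4]
-30 [458.9  41.1]
-40 [464.6  33.9]
-50 [471.   27.5]
```

{"fn": "jog_arm", "kwargs": {"moves": [[[-30,0,0],[0,0,0],0],[[-59,0,-20],[0,0,0],0],[[-59,0,-60],[0,0,0],0],[[-59,0,-90],[0,0,0],0],[[-59,0,-110],[0,0,0],0]]}}

```text
time_s: 5.2
ee_pos: [0.5024, 0.0094, 0.1018]
eef_rot: [3.141, -0.004, -3.14]
force: [0.1, -0.4, -0.7]
grip_width: 0.0004
```

{"fn": "jog_arm", "kwargs": {"moves": [[[-10,0,10],[0,0,0],0],[[-20,0,7],[0,0,0],0],[[-27,0,1],[0,0,0],0],[[-34,0,-8],[0,0,0],0],[[-38,0,-17],[0,0,0],0]]}}

```text
time_s: 5.62
ee_pos: [0.4657, 0.0093, 0.0872]
eef_rot: [3.142, -0.001, -3.14]
force: [0.4, -0.2, 0.2]
grip_width: 0.0004
```

Run:
```python
from h import *
snap('side','s6.png')
crop('s6.png',280,190,400,290,'s6c.png',5)
```

```text
(no output)
```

View pics/s6c.png

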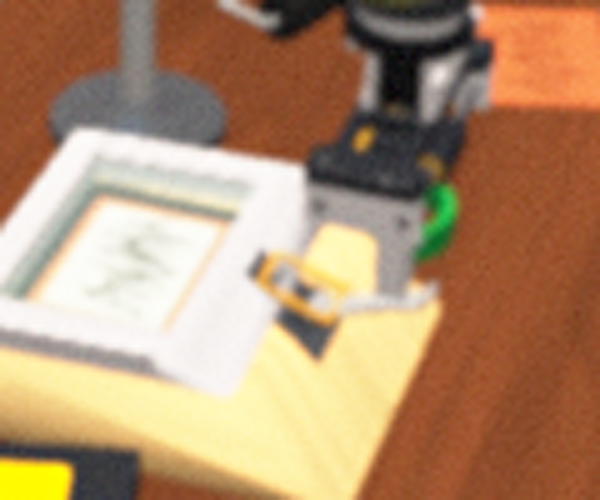

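{"fn": "jog_arm", "kwargs": {"moves": [[[-4,0,-10],[0,0,0],0],[[-8,0,-20],[0,0,0],0],[[-11,0,-30],[0,0,0],0],[[-11,0,-38],[0,0,0],0],[[-8,0,-44],[0,0,0],0]]}}

```text
time_s: 6.08
ee_pos: [0.4585, 0.0093, 0.0433]
eef_rot: [3.141, -0.002, -3.14]
force: [-0.1, 0.2, -0.2]
grip_width: 0.0006
```

Run:
```python
from h import *
snap('side','s7.png')
crop('s7.png',280,190,400,290,'s7c.png',5)
```

```text
(no output)
```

View pics/s7c.png

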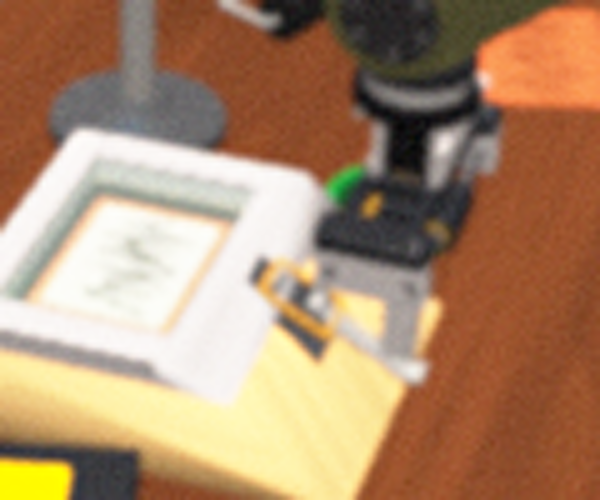

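{"fn": "jog_arm", "kwargs": {"moves": [[[2,0,-4],[0,0,0],0],[[4,0,-8],[0,0,0],0],[[5,0,-11],[0,0,0],0],[[6,0,-13],[0,0,0],0],[[6,0,-13],[0,0,0],0]]}}

```text
time_s: 6.55
ee_pos: [0.4652, 0.0092, 0.0311]
eef_rot: [-3.142, -0.0, -3.14]
force: [0.1, 0.7, -0.2]
grip_width: 0.0003
```

Run:
```python
from h import *
snap('side','s8.png')
crop('s8.png',280,190,400,290,'s8c.png',5)
```

```text
(no output)
```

View pics/s8c.png

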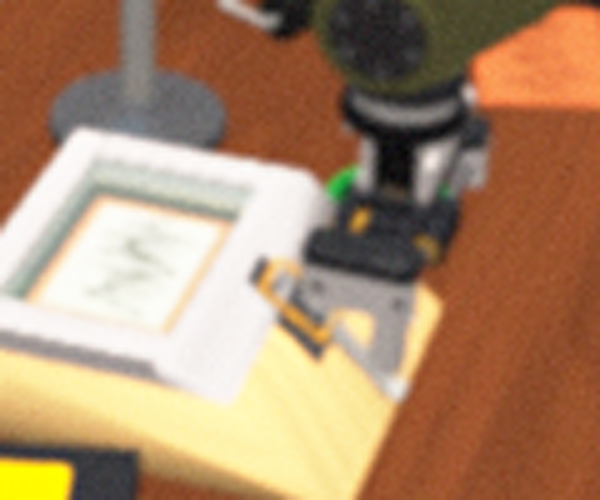

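{"fn": "jog_arm", "kwargs": {"moves": [[[1,0,-2],[0,0,0],0],[[1,0,-4],[0,0,0],0],[[2,0,-5],[0,0,0],0],[[2,0,-5],[0,0,0],0]]}}

```text
time_s: 6.93
ee_pos: [0.4672, 0.0092, 0.0286]
eef_rot: [-3.141, -0.0, -3.14]
force: [-20.0, 1.0, 42.8]
grip_width: 0.0002
```

{"fn": "jog_arm", "kwargs": {"moves": [[[-2,0,8],[0,0,0],0],[[-10,0,40],[0,0,0],0],[[-10,0,80],[0,0,0],0],[[10,0,120],[0,0,0],0],[[50,0,150],[0,0,0],0]]}}

```text
time_s: 7.35
ee_pos: [0.5083, 0.0093, 0.1737]
eef_rot: [-3.141, 0.004, -3.14]
force: [0.1, -0.2, 0.1]
grip_width: 0.0005
```

{"fn": "jog_arm", "kwargs": {"moves": [[[30,0,20],[0,0,0],0],[[45,0,40],[0,0,0],0],[[45,0,40],[0,0,0],0],[[45,0,40],[0,0,0],0]]}}

```text
time_s: 7.68
ee_pos: [0.5537, 0.0092, 0.2095]
eef_rot: [-3.142, 0.001, -3.14]
force: [0.3, -0.0, 0.6]
grip_width: 0.0001
```

Run:
```python
from h import *
print(snap('wrist','w4.png')[0]['ee_pos'])
crop('w4.png',220,0,420,240,'w4c.png',2.5)
snap('side','s9.png');snap('scene','c9.png')
crop('s9.png',280,190,400,290,'s9c.png',5)
```

```text
[0.5536975  0.00924429 0.20948128]
```

View pics/w4.png

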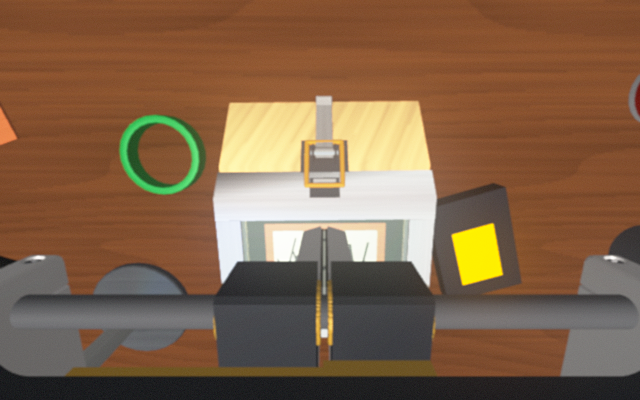

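View pics/s9c.png

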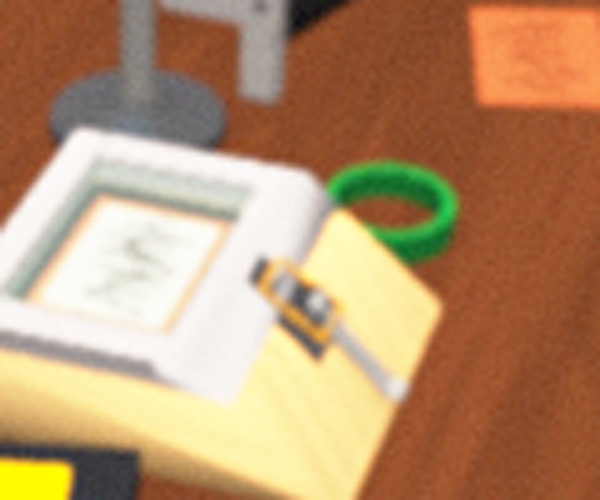

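Run:
```python
from h import *
W=load('w4.png');D=load('s9.png');S=load('c9.png')
crop('w4.png',270,80,380,210,'w4d.png',4.6)
crop('c9.png',270,130,390,250,'c9c.png',5)
print(tri(ray(W,324,98),ray(D,280+400/5,190+390/5)))
print(proj(W,(.460,.0095,.013)),proj(D,(.460,.0095,.013)))
# expected for joint a
P=np.array([.514,.0095,.066])
for j in (0,.1,.2,.3,.4):
    e=j-.785; p=P+.077*np.array([-np.cos(e),0,np.sin(e)]); print(j,p,proj(W,p),(proj(D,p)-[280,190])*5)
```

```text
(array([0.45662745, 0.00904669, 0.01535071]), [np.float64(0.13169045989419706), np.float64(0.1316904598941165)])
[324.42694045 101.39635055] [358.91886195 268.43592139]
0 [0.4595311  0.0095     0.01157446] [324.42481178 101.05594923] [395.19426815 394.15771751]
0.1 [0.45436973 0.0095     0.01728418] [324.44325698  95.86263261] [403.66932473 388.78446902]
0.2 [0.44980417 0.0095     0.02348065] [324.46259617  90.99166514] [411.31080271 382.54247259]
0.3 [0.44588003 0.0095     0.03010196] [324.48273682  86.50074995] [418.03585024 375.48627646]
0.4 [0.44263652 0.0095     0.03708195] [324.50356517  82.45248922] [423.76933845 367.67948942]
```

View pics/w4d.png

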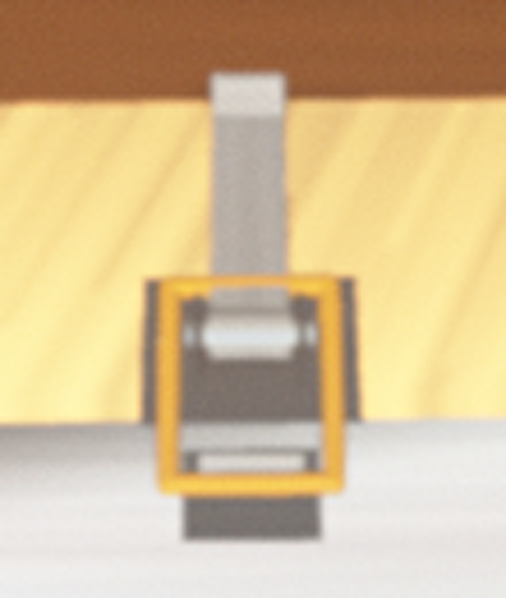

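View pics/c9c.png

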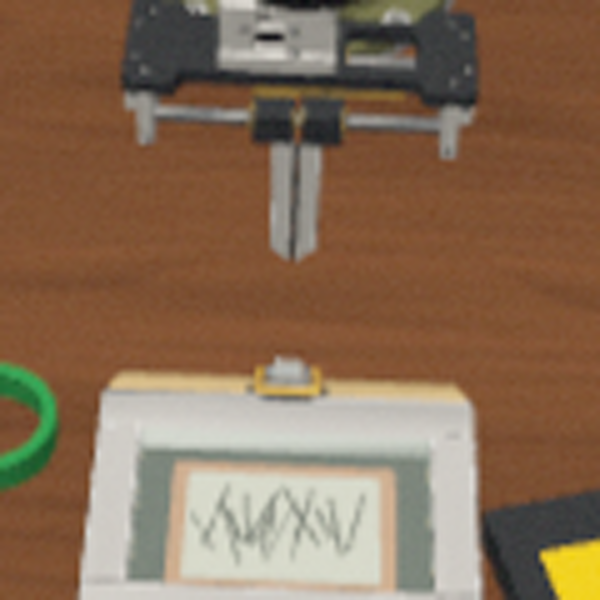

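{"fn": "jog_arm", "kwargs": {"moves": [[[40,0,25],[0,0,0],0],[[80,0,50],[0,0,0],0],[[120,0,75],[0,0,0],0],[[145,0,90],[0,0,0],0],[[145,0,90],[0,0,0],0]]}}

```text
time_s: 8.25
ee_pos: [0.7001, 0.0092, 0.3002]
eef_rot: [-3.142, 0.001, -3.14]
force: [-0.7, -0.4, -0.1]
grip_width: 0.0005
```

{"fn": "jog_arm", "kwargs": {"moves": [[[0,0,0],[0,0,0],0],[[0,0,0],[0,0,0],0]]}}

```text
time_s: 8.42
ee_pos: [0.6981, 0.0092, 0.2979]
eef_rot: [3.142, -0.002, -3.14]
force: [-0.5, -0.3, 0.4]
grip_width: 0.0004
```

Run:
```python
from h import *
print(snap('wrist','w5.png')[0]['ee_pos'])
```

```text
[0.69813766 0.00921697 0.2978918 ]
```

View pics/w5.png

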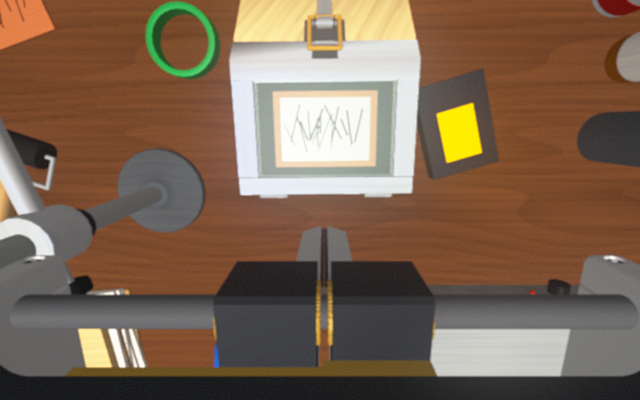

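Run:
```python
from h import *
crop('w5.png',225,30,425,210,'w5c.png',3.3)
crop('w5.png',110,140,215,240,'w5f.png',5)
crop('scene0.png',170,110,260,300,'c0l.png',3)
crop('s1.png',270,120,430,230,'s1l.png',5)
```

```text
(no output)
```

View pics/w5c.png

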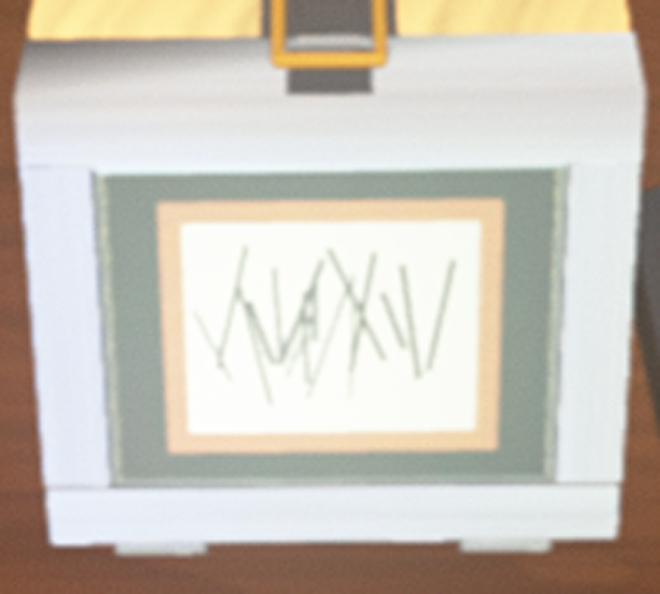

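View pics/w5f.png

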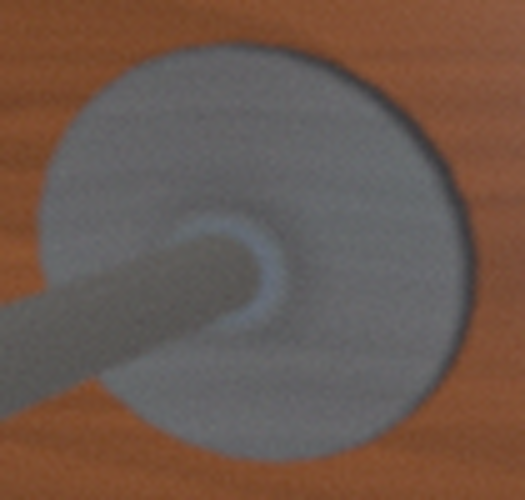

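View pics/s1l.png

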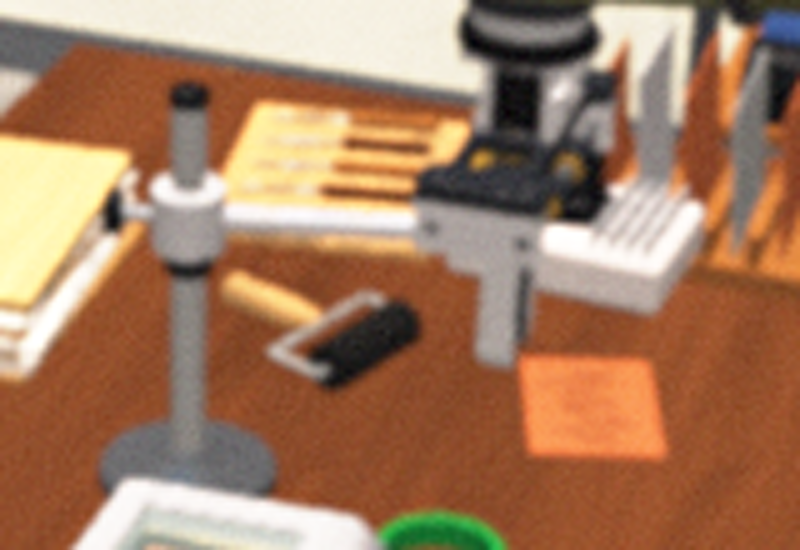

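Run:
```python
from h import *
from scipy.optimize import least_squares
W=load('w5.png');S=load('c9.png');D=load('s1.png')
q=[onz(W,225+u/3.3,30+v/3.3,.083) for u,v in [(95,167),(569,165),(556,481),(112,484)]]
q=np.array(q)[:,:2];print(q.round(4),q.mean(0), 'sizes',[np.linalg.norm(q[i]-q[i-3]).round(4) for i in range(4)])
print('yaw front',-(q[1]-q[0])[0]/(q[1]-q[0])[1],'back',-(q[2]-q[3])[0]/(q[2]-q[3])[1])
q2=np.array([onz(W,225+u/3.3,30+v/3.3,.0) for u,v in [(45,545),(620,538)]]);
for z in (.07,.085):
  a,b=[onz(W,225+u/3.3,30+v/3.3,z) for u,v in [(45,545),(620,538)]]; print('lidback',a,b,(a+b)/2)
for z in (.008,.012,.016):
  pts=np.array([onz(W,110+u/5,140+v/5,z)[:2] for u,v in [(40,225),(230,45),(120,90),(345,70),(440,180),(465,265),(430,375),(370,430),(275,460),(150,415)]])
  r=least_squares(lambda p:np.hypot(*(pts-p[:2]).T)-p[2],[.73,-.22,.065]); print('foot',z,r.x,np.abs(r.fun).max())
# post top & knob
k=ray(S,0,0)
print('posttop', tri(ray(S,180+120/3,110+252/3), ray(D,270+187/5,120+92/5)))
```

```text
[[ 0.5793 -0.0737]
 [ 0.5784  0.0954]
 [ 0.6921  0.0968]
 [ 0.6935 -0.073 ]] [0.63584142 0.01138804] sizes [np.float64(0.1691), np.float64(0.1137), np.float64(0.1698), np.float64(0.1142)]
yaw front 0.005085391540011819 back 0.0077984875419864555
lidback [ 0.72025867 -0.10372759  0.07      ] [0.71717136 0.12656109 0.07      ] [0.71871502 0.01141675 0.07      ]
lidback [ 0.71694715 -0.09957827  0.085     ] [0.71397381 0.1222092  0.085     ] [0.71546048 0.01131547 0.085     ]
foot 0.008 [ 0.7282033  -0.23857989  0.06345235] 0.0026792758401398623
foot 0.012 [ 0.72736928 -0.23646812  0.06291041] 0.0026563924061042757
foot 0.016 [ 0.72653526 -0.23435636  0.06236847] 0.0026335089671511297
posttop (array([ 0.72707275, -0.23345169,  0.30779889]), [np.float64(0.9839718944532366), np.float64(0.9839718944532063)])
```

View pics/c0l.png

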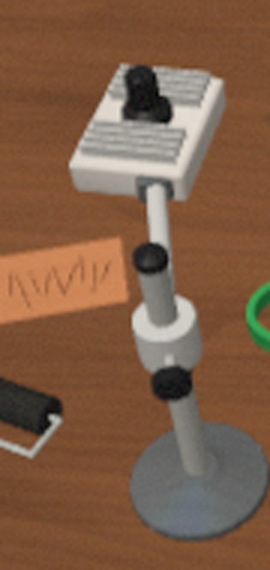

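{"fn": "jog_arm", "kwargs": {"moves": [[[-10,-20,35],[0,0,0],30],[[-25,-50,65],[0,0,0],60],[[-45,-85,80],[0,0,0],60],[[-65,-120,80],[0,0,0],60],[[-85,-155,80],[0,0,0],60]]}}

```text
time_s: 8.88
ee_pos: [0.6121, -0.1453, 0.3802]
eef_rot: [-3.141, 0.001, -3.139]
force: [-0.7, -0.4, -0.5]
grip_width: 0.0304
```

{"fn": "jog_arm", "kwargs": {"moves": [[[-20,-35,0],[0,0,0],60],[[-40,-70,0],[0,0,0],60],[[-60,-105,0],[0,0,0],60],[[-70,-130,0],[0,0,0],60],[[-70,-130,0],[0,0,0],60]]}}

```text
time_s: 9.3
ee_pos: [0.5409, -0.278, 0.379]
eef_rot: [-3.141, -0.001, 3.138]
force: [-0.6, 0.4, 0.0]
grip_width: 0.0593
```

Run:
```python
from h import *
print(snap('wrist','w6.png')[0]['ee_pos'])
```

```text
[ 0.54093261 -0.27804208  0.37900435]
```

View pics/w6.png

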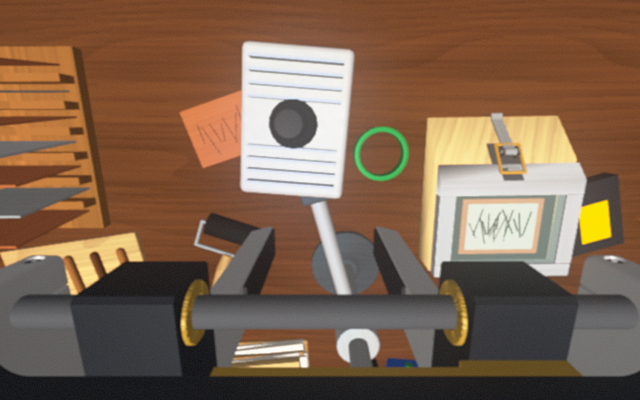

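Run:
```python
from h import *
crop('w6.png',230,30,360,210,'w6c.png',3.3)
W=load('w6.png')
print(onz(W,288.5,122,.283),onz(W,293,124,.250))
P=np.array([.727,-.236]); 
for p in (onz(W,288.5,122,.283),onz(W,293,124,.250)):
    d=p[:2]-P; print(np.hypot(*d),np.degrees(np.arctan2(-d[1],-d[0])))
```

```text
[ 0.4704678  -0.30804205  0.283     ] [ 0.47199558 -0.30741439  0.25      ]
0.2664560471413423 15.68635964251183
0.26481554134727836 15.644985886759832
```

View pics/w6c.png

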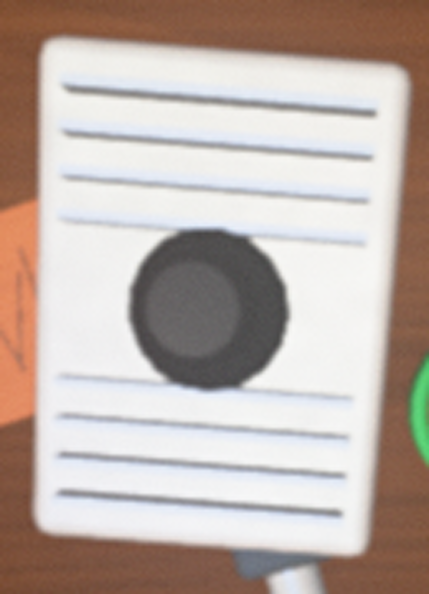

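{"fn": "jog_arm", "kwargs": {"moves": [[[-30,-15,0],[0,0,0],60],[[-60,-30,-10],[0,0,0],60],[[-70,-30,-40],[0,0,0],60],[[-70,-30,-70],[0,0,0],60],[[-70,-30,-75],[0,0,0],60]]}}

```text
time_s: 9.77
ee_pos: [0.4725, -0.3026, 0.2999]
eef_rot: [3.138, -0.005, -3.14]
force: [0.5, 0.0, -0.4]
grip_width: 0.06
```

{"fn": "jog_arm", "kwargs": {"moves": [[[0,0,0],[0,0,0],60]]}}

```text
time_s: 9.85
ee_pos: [0.4738, -0.3031, 0.3032]
eef_rot: [3.14, -0.003, -3.139]
force: [0.5, -0.3, 0.7]
grip_width: 0.06
```

{"fn": "jog_arm", "kwargs": {"moves": [[[-2,-5,-20],[0,0,0],60],[[-2,-5,-38],[0,0,0],60],[[-2,-5,-46],[0,0,0],60],[[-2,-5,-46],[0,0,0],60],[[-2,-5,-46],[0,0,0],60]]}}

```text
time_s: 10.27
ee_pos: [0.4728, -0.3093, 0.2598]
eef_rot: [-3.141, 0.001, -3.139]
force: [0.5, 0.3, -0.4]
grip_width: 0.0598
```

Run:
```python
from h import *
snap('wrist','w7.png');snap('scene','c10.png')
crop('c10.png',170,60,290,180,'c10c.png',5)
```

```text
(no output)
```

View pics/c10c.png

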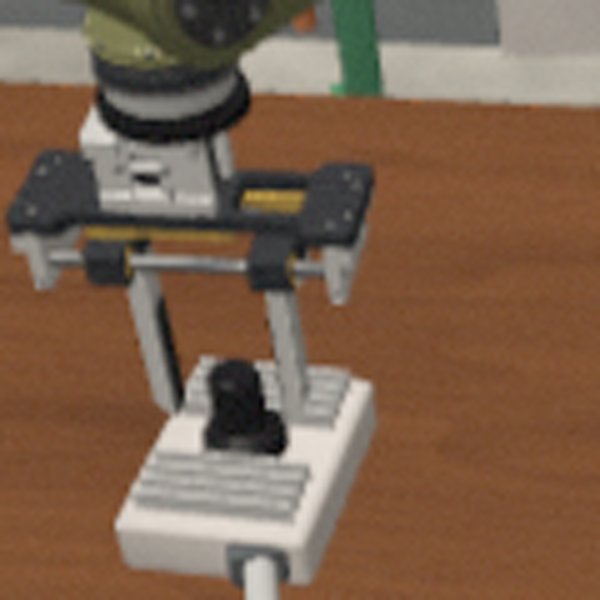

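View pics/w7.png

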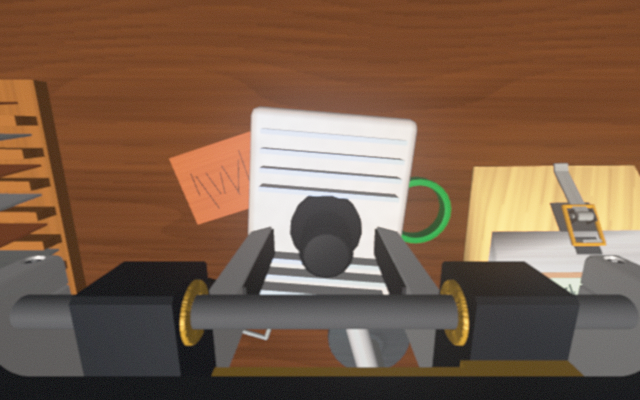

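{"fn": "jog_arm", "kwargs": {"moves": [[[-1,1,-2],[0,0,0],45],[[-1,1,-2],[0,0,0],30],[[-1,1,-2],[0,0,0],26],[[-1,1,-2],[0,0,0],26],[[-1,1,-2],[0,0,0],26]], "squeeze": 15}}

```text
time_s: 10.78
ee_pos: [0.4712, -0.3085, 0.2566]
eef_rot: [3.142, 0.0, -3.14]
force: [0.5, 8.1, 1.0]
grip_width: 0.03
```

{"fn": "jog_arm", "kwargs": {"moves": [[[0,0,0],[0,0,0],26],[[0,0,0],[0,0,0],26],[[0,0,0],[0,0,0],26]]}}

```text
time_s: 11.03
ee_pos: [0.4712, -0.3085, 0.2566]
eef_rot: [-3.142, 0.0, -3.14]
force: [0.9, 1.2, 1.6]
grip_width: 0.0297
```

Run:
```python
from h import *
o=ctrl.get_obs();print(o['ee_pos'],o['force'],o['grip_width'])
P=np.array([.727,-.236]); k=o['ee_pos'][:2]; R=.266
d=k-P; print(np.hypot(*d)); th0=np.arctan2(d[1],d[0])%(2*np.pi); tht=np.arctan2(.2474,-.0915)
tot=tht-th0; print(np.degrees(tot))
for i in range(1,21):
    th=th0+tot*i/20; print(i,np.round(1000*(P+np.hypot(*d)*np.array([np.cos(th),np.sin(th)])-k),1),round(np.degrees(tot*i/20)/5,2))
```

```text
[ 0.4712478  -0.3084781   0.25662581] [0.92944565 1.15062327 1.57934112] 0.029656090476703232
0.2658237474152097
-85.52556733738888
1 [-4.7 19.3] -0.86
2 [-7.9 38.8] -1.71
3 [-9.7 58.6] -2.57
4 [-10.   78.4] -3.42
5 [-8.8 98.2] -4.28
6 [ -6.2 117.9] -5.13
7 [ -2.  137.3] -5.99
8 [  3.5 156.3] -6.84
9 [ 10.5 174.9] -7.7
10 [ 18.8 192.9] -8.55
11 [ 28.4 210.2] -9.41
12 [ 39.3 226.8] -10.26
13 [ 51.4 242.5] -11.12
14 [ 64.7 257.3] -11.97
15 [ 79. 271.] -12.83
16 [ 94.3 283.6] -13.68
17 [110.5 295.1] -14.54
18 [127.5 305.3] -15.39
19 [145.2 314.2] -16.25
20 [163.5 321.8] -17.11
```

{"fn": "jog_arm", "kwargs": {"moves": [[[-4.7,19.3,0],[0,0,-0.86],26],[[-7.9,38.8,0],[0,0,-1.71],26],[[-9.7,58.6,0],[0,0,-2.57],26],[[-10,78.4,0],[0,0,-3.42],26],[[-8.8,98.2,0],[0,0,-4.28],26]]}}

```text
time_s: 11.45
ee_pos: [0.463, -0.2099, 0.2566]
eef_rot: [-3.141, 0.003, 2.766]
force: [16.5, -4.2, -6.4]
grip_width: 0.0297
```

{"fn": "jog_arm", "kwargs": {"moves": [[[2.6,19.7,0],[0,0,-0.86],26],[[6.8,39.1,0],[0,0,-1.71],26],[[12.3,58.1,0],[0,0,-2.57],26],[[19.3,76.7,0],[0,0,-3.42],26],[[27.6,94.7,0],[0,0,-4.27],26]]}}

```text
time_s: 11.87
ee_pos: [0.4911, -0.1157, 0.2566]
eef_rot: [3.141, 0.004, 2.393]
force: [14.9, -11.3, -6.9]
grip_width: 0.0292
```

Run:
```python
from h import *
o=ctrl.get_obs();print(o)
snap('scene','c11.png')
```

```text
{'time_s': 11.8667, 'qpos': array([-3.03142319e-01,  1.59285552e-01,  1.57407397e+00, -1.42612788e-03,
        1.40471558e+00, -1.12492340e+00]), 'joint_vel': array([ 0.46708935,  0.11220608, -0.12891275, -0.00840005, -0.00332433,
        1.35250482]), 'tau': array([ -0.1566866 , -50.98869324, -31.87973857,   1.57952059,
         3.92277271,  -2.80613199]), 'ee_pos': array([ 0.49108317, -0.11565254,  0.25660913]), 'eef_rot': array([3.14134554, 0.00378041, 2.39281023]), 'force': array([ 14.94616151, -11.34742598,  -6.90170214]), 'moment': array([-2.18724165, -2.68832649, -0.03780431]), 'grip_width': 0.029201550666794418}
```

View pics/c11.png

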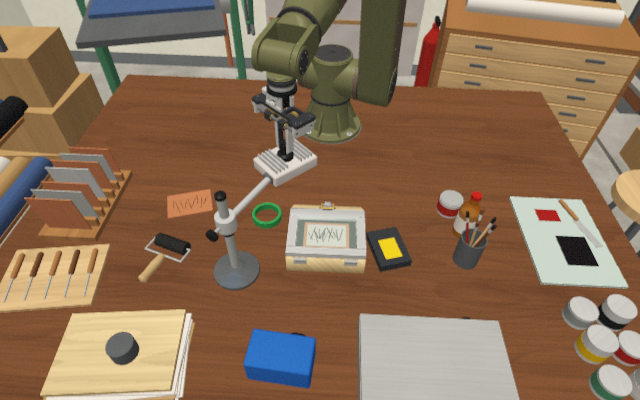

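{"fn": "jog_arm", "kwargs": {"moves": [[[10.5,17,0],[0,0,-0.86],26],[[21.5,33.5,0],[0,0,-1.71],26],[[33.5,49,0],[0,0,-2.57],26],[[46.5,63.7,0],[0,0,-3.42],26],[[61,77.3,0],[0,0,-4.28],26]]}}

```text
time_s: 12.33
ee_pos: [0.5515, -0.0381, 0.2566]
eef_rot: [-3.141, 0.001, 2.02]
force: [3.5, -7.5, 0.7]
grip_width: 0.0294
```

{"fn": "jog_arm", "kwargs": {"moves": [[[15,12,0],[0,0,-0.86],26],[[31,23.3,0],[0,0,-1.71],26],[[48,33.3,0],[0,0,-2.57],26],[[65,42,0],[0,0,-3.4],26],[[80,48.8,0],[0,0,-4.1],26]]}}

```text
time_s: 12.75
ee_pos: [0.6319, 0.0106, 0.2566]
eef_rot: [3.141, 0.001, 1.662]
force: [0.4, -8.1, 4.0]
grip_width: 0.0294
```

{"fn": "jog_arm", "kwargs": {"moves": [[[0,0,0],[0,0,0],26],[[0,0,0],[0,0,0],26]]}}

```text
time_s: 12.92
ee_pos: [0.6318, 0.0107, 0.2565]
eef_rot: [3.141, 0.0, 1.666]
force: [3.1, -0.8, 2.0]
grip_width: 0.0295
```

Run:
```python
from h import *
snap('scene','c12.png');snap('side','s12.png');snap('wrist','w12.png')
P=np.array([.727,-.236]);d=ctrl.get_obs()['ee_pos'][:2]-P;print(np.hypot(*d),np.degrees(np.arctan2(d[1],d[0])))
crop('c12.png',250,110,390,290,'c12c.png',3.3)
crop('s12.png',260,120,400,290,'s12c.png',3.5)
```

```text
0.26445530766378167 111.30708572965939
```

View pics/c12c.png

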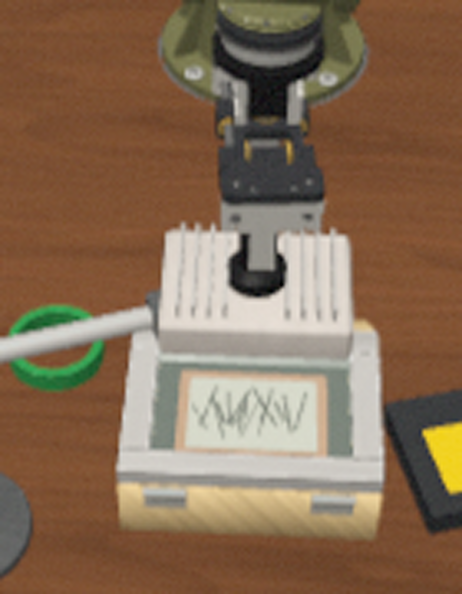

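View pics/s12c.png

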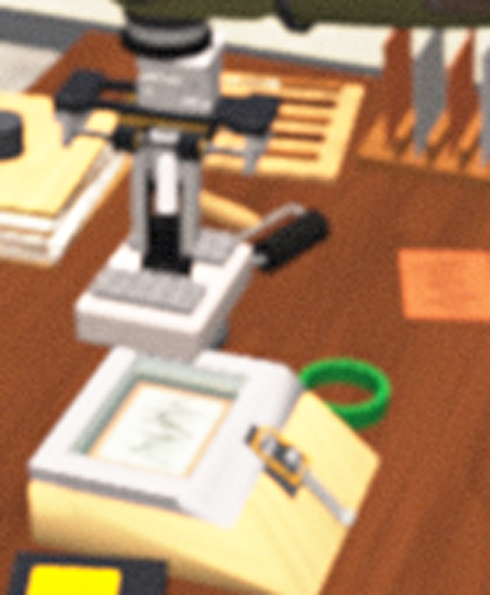

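View pics/w12.png

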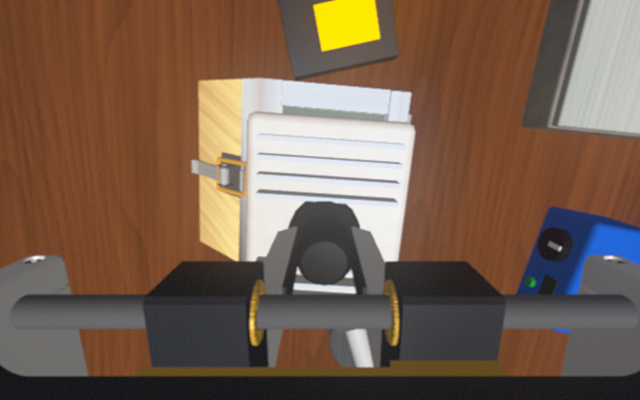

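{"fn": "jog_arm", "kwargs": {"moves": [[[1.2,0.4,0],[0,0,-0.05],26],[[2.4,0.8,0],[0,0,-0.1],26],[[2.4,0.8,0],[0,0,-0.1],26],[[2.4,0.8,0],[0,0,-0.1],26],[[2.4,0.8,0],[0,0,-0.1],60]]}}

```text
time_s: 13.48
ee_pos: [0.6333, 0.0113, 0.2564]
eef_rot: [-3.141, -0.0, 1.657]
force: [0.4, -0.1, 0.2]
grip_width: 0.0335
```

{"fn": "jog_arm", "kwargs": {"moves": [[[0,0,0],[0,0,0],60],[[0,0,0],[0,0,0],60],[[0,0,0],[0,0,0],60],[[0,0,20],[0,0,0],60],[[0,0,50],[0,0,0],60]]}}

```text
time_s: 13.9
ee_pos: [0.6326, 0.0113, 0.3043]
eef_rot: [-3.136, -0.001, 1.657]
force: [0.2, 0.3, -0.1]
grip_width: 0.0598
```

{"fn": "jog_arm", "kwargs": {"moves": [[[0,-30,35],[0,0,0],60],[[0,-60,75],[0,0,0],60],[[0,-70,115],[0,0,0],60],[[0,-70,130],[0,0,0],60],[[0,-70,130],[0,0,0],60]]}}

```text
time_s: 14.32
ee_pos: [0.6333, -0.06, 0.4426]
eef_rot: [3.133, 0.002, 1.655]
force: [0.0, -0.2, 1.3]
grip_width: 0.06
```

{"fn": "jog_arm", "kwargs": {"moves": [[[0,0,0],[0,0,0],60],[[0,0,0],[0,0,0],60]]}}

```text
time_s: 14.48
ee_pos: [0.6335, -0.0585, 0.4351]
eef_rot: [-3.14, -0.0, 1.657]
force: [-0.4, 0.4, -0.5]
grip_width: 0.0605
```

Run:
```python
from h import *
print(snap('wrist','w13.png')[0]);snap('scene','c13.png');snap('side','s13.png')
```

```text
{'time_s': 14.4833, 'qpos': array([-1.49712973e-01,  4.91051096e-01,  7.40238492e-01,  3.27323632e-05,
        1.91215853e+00, -2.35926149e-01]), 'joint_vel': array([ 7.63194468e-03,  4.70753158e-03,  1.88762084e-02, -1.71950074e-03,
       -5.71613981e-05,  1.49078781e-03]), 'tau': array([-4.84829005e-01, -6.73824406e+01, -3.84426963e+01,  5.49305824e-02,
        1.32992892e-01, -7.21432283e-03]), 'ee_pos': array([ 0.63346346, -0.05853019,  0.43510299]), 'eef_rot': array([-3.13979580e+00, -4.63712488e-04,  1.65702002e+00]), 'force': array([-0.4160637 ,  0.39307152, -0.52718263]), 'moment': array([-0.06629794,  0.0422132 , -0.01648821]), 'grip_width': 0.06050322861203764}
```

View pics/w13.png

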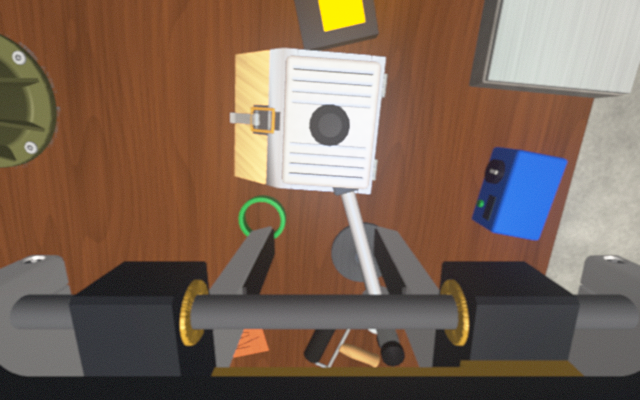

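Run:
```python
from h import *
crop('w13.png',225,35,395,205,'w13c.png',3.5)
```

```text
(no output)
```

View pics/w13c.png

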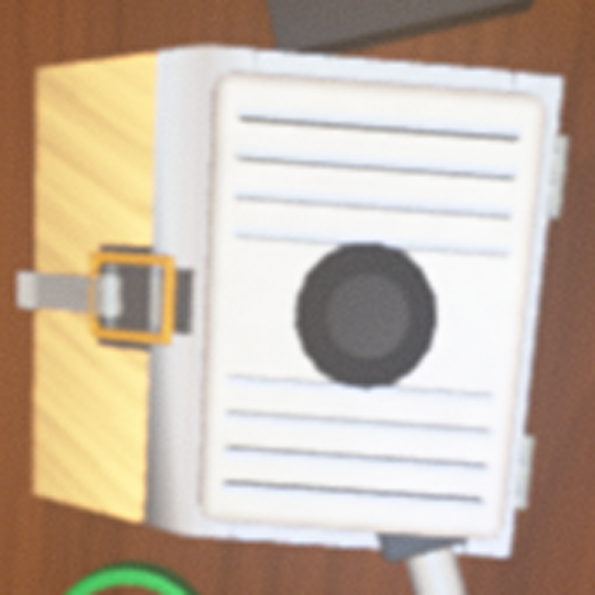

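Run:
```python
from h import *
W=load('w13.png'); g=lambda u,v,z:onz(W,225+u/3.5,35+v/3.5,z)
def ang(a,b,z):
    d=g(*b,z)-g(*a,z); return round(float(np.degrees(np.arctan2(d[1],d[0]))),2)
for a,b in [((240,118),(518,137)),((238,157),(514,177)),((236,236),(508,254)),((228,376),(490,394)),((226,447),(486,465)),((225,483),(482,500))]: print('fin',ang(a,b,.245))
print('head edges', ang((235,73),(535,95),.235),ang((215,517),(490,535),.235),'long',ang((497,520),(543,110),.235),ang((204,505),(217,90),.235))
print('lid side',ang((210,46),(565,75),.08),'rear',ang((513,556),(565,75),.083),'crease',ang((148,523),(158,52),.06),'apron foot',ang((33,493),(36,70),0.0))
print('knob',g(368,315,.283),g(367,314.5,.25))
c=[g(*p,.235) for p in [(217,73),(549,95),(503,537),(204,518)]]; print('head corners',np.round(c,4),np.mean(c,0))
P=np.array([.727,-.236]);print(np.hypot(*(g(367,314.5,.25)[:2]-P)))
```

```text
fin 1.25
fin 1.0
fin 1.29
fin 1.05
fin 0.96
fin 1.11
head edges 1.02 1.13 long 90.45 91.41
lid side 0.59 rear 90.92 crease 91.3 apron foot 90.69
knob [0.63413375 0.00967514 0.283     ] [0.63439401 0.00987853 0.25      ]
head corners [[ 0.5804  0.0802  0.235 ]
 [ 0.6864  0.0827  0.235 ]
 [ 0.6889 -0.0614  0.235 ]
 [ 0.5842 -0.0637  0.235 ]] [0.63498498 0.00946646 0.235     ]
0.26273964253657234
```

Run:
```python
from h import *
a=cv2.imread('pics/scene0.png');b=cv2.imread('pics/c13.png')
cv2.imwrite('pics/cmp.png',cv2.resize(b,(800,500)))
print([cv2.absdiff(a,b)[y0:y1,x0:x1].mean().round(1) for x0,y0,x1,y1 in [(365,225,415,272),(435,185,490,270),(140,230,195,285),(250,200,285,230),(165,188,215,218)]])
```

```text
[np.float64(2.5), np.float64(2.2), np.float64(2.4), np.float64(27.2), np.float64(1.8)]
```

View pics/cmp.png

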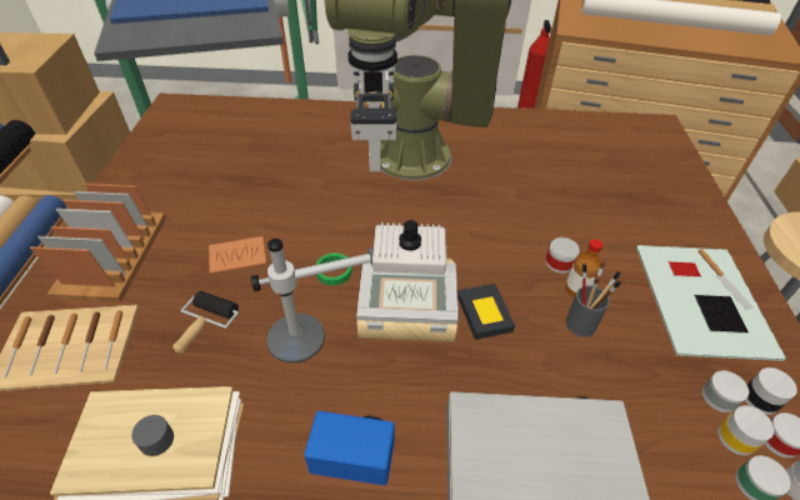

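```bash
python3 -c "
from station import ctrl
print(ctrl.hand_in())"
```

```text
the job is handed in; nothing more can be done
None
```

The frame is latched, the lamp is over the glass and released, and the job was handed in at about 14.5 s. No verdict came back.

**Latch:** I pushed the loop over so that its bar dropped behind the keeper's hook. Then I pressed the lever to its hard stop, where it stood at about 0.05 rad (0 is shut). That last press briefly read about 47 N at the wrist with the fingertips, below the 120 N wrist limit. The lid's front came down about 2 pixels in the side view, roughly 4 mm. The final wrist picture still shows the loop on the keeper and the lever down.

**Lamp:** I swung the lamp by its knob through about 85 degrees and let go.
- **Position:** the knob measured (0.634, 0.010) against a glass centre of (0.6355, 0.0114), about 2 mm off. That is the accuracy of the cameras, so I did not nudge it again.
- **Angle:** the sides of the head read about 1.1 degrees against 0.6–1.3 degrees for the frame, so they are parallel as far as I could measure.
- **Disagreement:** before a final 2 mm correction, the angle reading said it was already right while the position reading said it was about 3 mm short.

**Other objects:** the glass was not touched. The film box, ink tin, bottle, brush tin, roller and copper plate match their starting pictures. The tape's patch of the picture differed because the lamp arm now crosses that view; by eye it has not moved.

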